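Load a leaf press and set its pressure sleeve to 6

TASK

Load the leaf press: take the top board off the stack, lay it flat on the open end of the press bed and push it under the bridge until it is fully home against the stop. Then turn the pressure sleeve until its orange wing clicks into place at 6. Leave the other boards in their stack, and the spray bottle and the jar standing where they are.

Things in the scene. Friction and masses are not known exactly. Their poses are not given: they have to be found in the camera images.
- press: Leaf press, fixed. Origin: centre of its underside; x runs along the bed from the open end (-x) to the bridge (+x), z up. Bed: pale wooden slab 310 x 120 x 16 mm, x = -155 to +155 mm, top at z = 16 mm. A green bridge plate spans x = 30 to 155 mm, 120 mm wide, from z = 38 to 52 mm; on it a white dial disc, radius 75 mm, top z = 56 mm, centred at x = 105 mm, with black numerals 0 to 8.
- mouth (a point): Middle of the mouth of the tunnel under the bridge, at bed-top height: x = 30, y = 0, z = 16 mm in the press frame. The tunnel is 72 mm wide and 22 mm high. In front of it two guides 14 mm high flare outwards to about 95 mm apart at x = 0.
- stop (a point): Foot of the stop wall's face inside the tunnel: x = 135, y = 0, z = 16 mm in the press frame. A board fully home touches this wall: its centre is then at x = 55 mm and it sticks out 55 mm in front of the bridge.
- dial (a point): Centre of the dial disc's top, on the sleeve's vertical axis: x = 105, y = 0, z = 56 mm in the press frame. Seen from above, numeral 0 lies 210 degrees counter-clockwise from the press's +x direction; each next numeral is 30 degrees further clockwise, so 4 lies towards the press's +y and 6 at 30 degrees.
- sleeve (a joint): Angle of the pressure sleeve in rad: 0 with the wing at numeral 0, growing clockwise from above; numeral n is n * 0.5236 (6 is 3.14). It clicks into a notch at each numeral: about 0.17 Nm (some 4 N on the wing) takes it over the ridge halfway between two notches, then it snaps to the next notch by itself. End stops at 0 and 8. It starts at 0 to 4.
- wing (a point): On the orange wing of the sleeve, 45 mm from the axis, at mid height. Sleeve: black ribbed cylinder, radius 24 mm, 44 mm high, on the dial disc (top 100 mm above the counter). Wing: reaches 56 mm from the axis, 12 mm thick, from 9 to 39 mm above the disc; it points at the numeral set. Closed fingertips can push it round from the side.
- board_top: Top board of the stack: plain wood, 160 x 60 x 14 mm, about 100 g. Origin: centre of its underside; x along its length, z up. Either end may go in first.
- board_upper: The second board, same size, lying directly under the top one. Stays in the stack.
- board_mid: The third board, same size. Stays in the stack.
- board_low: The lowest board, same size, on a cork pad 6 mm thick (180 x 80 mm, fixed). Stays in the stack.
- spray_bottle: Bystander: clear spray bottle, 66 mm wide, 176 mm high, blue head. Origin under its centre.
- jar: Bystander: amber jar, 70 mm wide, 90 mm high. Origin under its centre.

How it is judged:
By the outcome, as a careful person would: the job done as asked, in the order asked, and still so for the second after the job is handed in, with the robot touching nothing.
It also fails if it takes over 61 s, if anything falls off the work surface, if the arm or the gripper's body presses on something with over 40 N, if the wrist force passes 120 N, or if a joint passes its speed limit or range.

ROBOT

A 7-joint arm with a two-finger parallel gripper is mounted at the origin on the work surface. World frame = base frame: x ahead of the robot, y to its left, z up, the work surface at z = 0. Lengths are in mm, angles in rad, forces in N, time in s.
With the tool pointing down it reaches from about 400 to 925 mm from the base axis. Payload 5.6 kg.
Tool frame: the origin (TCP) lies midway between the tips of the shut fingers; the grasp point (between the pads) lies 19 mm behind it; z points along the fingers, y is the line along which they close (so a half turn about z gives the same grasp; the last joint's range is limited). The gripper opens to 85 mm and grips with 20 to 120 N. Pads are 22 mm wide; open, the fingers measure 114 mm over their backs; the gripper's body (76 mm by 85 mm) begins 54 mm behind the grasp point. The pads swing forward as they close: fully open they stand 13 mm farther back than shut.
Start: joints at [1.306, 0.468, -0.012, 1.603, 0.006, 1.071, -0.056], TCP at [142.948, -634.093, 231.29] pointing down, gripper open.
Joint ranges: [-2.53, 2.53], [-0.31, 2.02], [-1.57, 1.55], [0.28, 2.44], [-1.29, 4.43], [0.15, 1.84], [-2.92, 2.92]. Speed limits (rad/s): [2.57, 2.57, 3.14, 3.14, 3.14, 3.14, 3.14].

INTERFACE

Orientations are given as a rotation vector (axis times angle).
In Python, from plant import * gives the robot as it stands.
- The arm moves only by the tool arm_command, never from a script. Its argument "rows" is a list of rows, each an object with "slide": the shift along the tool's x, y, z in cm, a list of three; "rotation": the turn, a rotation vector about the tool's x, y, z in rad, a list of three; "gripper": the finger opening in cm, from 0 to 8.54. In form: [{"slide": [x, y, z], "rotation": [ax, ay, az], "gripper": gripper}, ...]. A call has 1 to 10 rows; each row shifts and turns the commanded pose from where the row before left it, along the tool's axes as they then stand; what a row does not reach is not made up. A row lasts 1/8 s, in which the tool goes at most 62.5 mm and 10.7 degrees, less where a joint would pass 70% of its speed; a pose out of reach is approached as far as the arm can. A call with a gripper value outside its range is refused whole. The fingers move at their own pace and stop on an object; "grip_force" is the grip in N (left out, the last holds). Time passes only in rows, so rows that do not move let the fingers close. It gives the time, the measured TCP pose, the force, the opening and the grip force at its end, in the units of the state.
- state(): the state, without advancing time (a new reading comes with each control period).
- grab_frame(name): name is "scene" or "side" or "wrist"; returns a dict with "image" (480x640x3 uint8, red, green, blue), "depth" (480x640 float32, mm along the optical axis (not along the pixel's ray), 0 where there is no reading), "intrinsics" (3x3 intrinsics, pixels), "position" and "rotation" of the camera in the world; the wrist camera has in their place "mount" (4x4, takes a point from camera to tool coordinates, whose origin is the TCP and whose axes are the flange's). Camera axes: x right, y down, z forward; pixel columns grow to the right and rows downward; lengths in mm; the calibration is good to about 2 mm. A picture is of the moment at which its call begins: read the wrist's pose just before it.
- hand_in(): hands the job in; it is judged then, once.
The state is a dict: "clock": time; "joint_positions": joint angles; "joint_vel": joint speeds; "tau": joint torques, N m; "eef_pos": TCP position; "tool_rot": TCP orientation; "contact_force": force on the tool from outside, world axes, zero at the start; "ft_torque": the same for the moment, N m; "grip_width": finger opening in mm; "finger_force": force on a finger pad.
Only numpy, scipy, OpenCV 4.12 (cv2) and the standard library are available. Lean on these libraries where they do the work, as an engineer would, in place of code of your own. Each camera call takes 0.05 s, during which the arm holds its last target. There are 200 camera calls.

## Working session

There is one attempt and no reset: what is moved stays moved. The work goes in short steps, Python scripts to look and compute and a tool call to move; the robot and the scene stay as the last step left them, time stands still between calls to the robot, and variables do not carry over. Pictures are saved under pics/ and viewed, at most 10 in all, crops included, and the job is handed in when it is done.

Besides the shell and the picture viewer there is one more tool, called as name([rows], argument=value, ...), one row to a line, values as JSON. arm_command: Moves the arm, as the interface text tells. Its arguments: {"type":"object","properties":{"rows":{"type":"array"},"grip_force":{"type":"number"}},"required":["rows"]}

```bash
mkdir -p pics; ls; cat > h.py <<'E'
from plant import *
import numpy as np, cv2
from scipy.spatial.transform import Rotation as R
def cam(name):
    s=state(); f=grab_frame(name)
    if 'mount' in f:
        T=np.eye(4);T[:3,:3]=R.from_rotvec(s['tool_rot']).as_matrix();T[:3,3]=s['eef_pos']
        M=T@np.array(f['mount']); f['rotation']=M[:3,:3]; f['position']=M[:3,3]
    f['rotation']=np.array(f['rotation']); f['position']=np.array(f['position'])
    return f
def cloud(f):
    K=np.array(f['intrinsics']);d=f['depth'];v,u=np.indices(d.shape)
    p=np.stack([(u-K[0,2])/K[0,0]*d,(v-K[1,2])/K[1,1]*d,d],-1)
    return p@f['rotation'].T+f['position']
def ray(f,u,v,z):
    K=np.array(f['intrinsics']);r=f['rotation']@np.array([(u-K[0,2])/K[0,0],(v-K[1,2])/K[1,1],1])
    return f['position']+r*(z-f['position'][2])/r[2]
def save(f,n): cv2.imwrite('pics/'+n+'.png',f['image'][...,::-1])
E
python3 - <<'E'
from h import *
ims=[]
for n in ['scene','side']:
    f=cam(n); np.savez(n+'.npz',**{k:np.array(v) for k,v in f.items()}); print(n,f['rotation'].shape,f['position'],f['rotation'][:,2]); save(f,n)
s=state();print(s)
E
```

```text
picsTraceback (most recent call last):
  File "<stdin>", line 4, in <module>
IndexError: too many indices for array: array is 1-dimensional, but 2 were indexed
```

Camera rotation is a rotation vector; fix that.

```bash
sed -i "s/    f\['rotation'\]=np.array(f\['rotation'\]);/    r=np.array(f['rotation']); f['rotation']=r if r.ndim==2 else R.from_rotvec(r).as_matrix();/" h.py
python3 - <<'E'
from h import *
for n in ['scene','side']:
    f=cam(n); np.savez(n+'.npz',**{k:np.array(v) for k,v in f.items()}); print(n,f['position'],f['rotation'][:,2]); save(f,n)
s=state();print(s)
E
```

```text
scene [1259.04628912 -627.64876817  688.98931807] [-0.66075509  0.51075532 -0.55002884]
side [372.44195647 861.85946674 605.98929273] [ 0.14135023 -0.8505776  -0.50649566]
{'clock': 0.15, 'joint_positions': array([ 1.30599142,  0.46819901, -0.0116074 ,  1.60341058,  0.00597411,
        1.07142726, -0.05630179]), 'joint_vel': array([-0.0007864 , -0.00285606, -0.00195991, -0.00353119, -0.00173098,
        0.00177252, -0.00099495]), 'tau': array([ 1.26255833e-03, -5.32793820e+01,  2.19110720e-02, -2.51550901e+01,
        1.15000960e-02,  5.63138383e-03, -4.50461258e-06]), 'eef_pos': array([ 142.84593543, -633.6604671 ,  230.54212864]), 'tool_rot': array([-3.12092476e+00, -3.47425411e-01,  3.72030588e-04]), 'contact_force': array([ 0.29454983, -0.61401323,  0.13922235]), 'ft_torque': array([-0.03829296, -0.01183855,  0.01403734]), 'finger_force': 0.0, 'grip_width': 85.25048957493476}
```

View pics/scene.png

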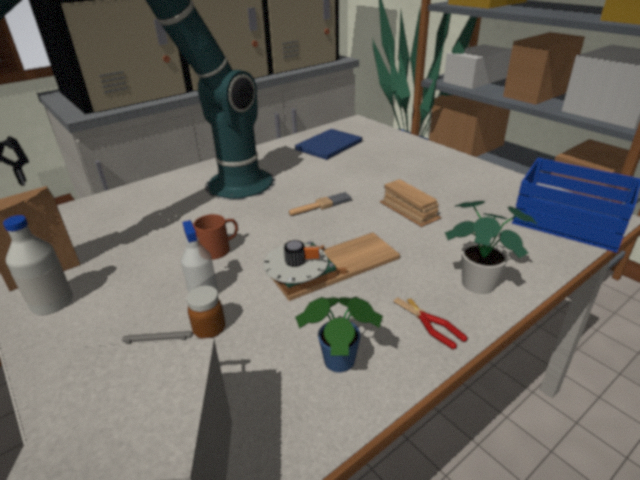

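View pics/side.png

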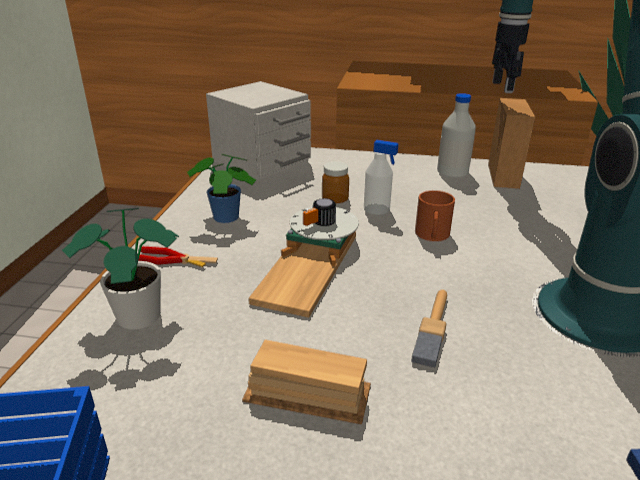

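Scene: stack at (410,202), press bed at (360,258) with dial at (295,262) and wing at (313,253). The jar (206,310) and spray bottle (197,265) are beyond the bridge. Side: stack top (308,360), bed (290,285), dial (323,220), wing (311,216). Now measuring from depth.

```bash
python3 - <<'E'
from h import *
def rect(P):
    c,(a,b),an=cv2.minAreaRect(P[:,:2].astype(np.float32)); bx=cv2.boxPoints((c,(a,b),an))
    e=bx[1]-bx[0]; e2=bx[2]-bx[1]; l=e if np.linalg.norm(e)>np.linalg.norm(e2) else e2
    print(' c',np.round(c,1),'size',np.round((a,b),1),'axis deg',np.degrees(np.arctan2(l[1],l[0])).round(1),'n',len(P))
for n,bx in [('scene',dict(st=(370,175,450,230),pr=(255,225,410,300))),('side',dict(st=(235,335,380,425),pr=(240,190,365,320)))]:
    f=dict(np.load(n+'.npz')); C=cloud(f); hsv=cv2.cvtColor(f['image'],cv2.COLOR_RGB2HSV)
    def sel(b,zlo,zhi,m=None):
        k=np.zeros(C.shape[:2],bool);x0,y0,x1,y1=bx[b];k[y0:y1,x0:x1]=1
        k&=(C[...,2]>zlo)&(C[...,2]<zhi)&(f['depth']>0)
        if m is not None:k&=m
        # largest component
        nn,l,s,_=cv2.connectedComponentsWithStats(k.astype(np.uint8)); 
        k=l==1+np.argmax(s[1:,4]); return C[k]
    H,S,V=[hsv[...,i] for i in range(3)]
    P=sel('st',54,72,S>60);print(n,'stack z',np.median(P[:,2]));rect(P)
    P=sel('pr',10,22,S>60);print(n,'bed z',np.median(P[:,2]));rect(P)
    P=sel('pr',49,63,(S<60));print(n,'dial z',np.median(P[:,2]));rect(P)
    P=sel('pr',58,110,(S>170)&(H<15));print(n,'wing',P.mean(0),P.max(0),P.min(0))
    P=sel('pr',95,110);print(n,'sleeve top',P.mean(0)); rect(P)
    if n=='scene': regs=dict(jar=(185,285,228,340),bottle=(180,220,216,292))
    else: regs=dict(jar=(318,160,352,203),bottle=(362,140,400,215))
    for k,(x0,y0,x1,y1) in regs.items():
        Q=C[y0:y1,x0:x1].reshape(-1,3);Q=Q[Q[:,2]>30];print(k,np.median(Q,0).round(),Q.max(0).round(),Q.min(0).round())
E
```

```text
scene stack z 61.68052048179072
 c [487.  282.5] size [ 63.9 161.8] axis deg -6.6 n 659
scene bed z 15.742030763453158
 c [556.3 -55.3] size [310.4 122.1] axis deg 80.8 n 2105
scene dial z 55.54062802162224
 c [ 551.7 -160.5] size [166.6 132. ] axis deg 39.7 n 1438
scene wing [ 566.31504509 -131.44655004   80.57478163] [ 576.9723111  -118.4116098    95.83935831] [ 555.5574874  -145.93461748   67.22872413]
scene sleeve top [ 541.72904118 -160.79225302  100.0308243 ]
 c [ 539.9 -159.1] size [47.9 45.7] axis deg 45.0 n 224
jar [ 569. -400.   77.] [1259. -337.  689.] [ 433. -628.   30.]
bottle [ 450. -350.   88.] [1259. -224.  689.] [ 259. -628.   30.]
side stack z 62.0568657783042
 c [485.7 287. ] size [ 63.5 160.3] axis deg -5.8 n 3608
side bed z 16.16232371521238
 c [553.7 -50.7] size [311.6 120.3] axis deg 80.6 n 3854
side dial z 56.13469537988567
 c [ 537.7 -154.4] size [151.7 149.1] axis deg 87.3 n 1369
side wing [ 559.16498536 -122.58685708   81.02346812] [ 573.18066234 -106.66799405   95.83373119] [ 545.98958058 -140.9125402    59.36601667]
side sleeve top [ 537.33548265 -149.97582766  100.32220977]
 c [ 536.9 -154. ] size [46.9 50.2] axis deg -79.5 n 222
jar [ 543. -366.   69.] [581. 862. 606.] [ 372. -424.   30.]
bottle [ 432. -329.  103.] [469. 862. 606.] [ 372. -359.   30.]
```

```bash
cat >> h.py <<'E'
def to(p,yaw=None):
    """cm slide in present tool axes to world p (mm); then turn about tool z (rad) so tool x points at yaw (deg)"""
    s=state();T=R.from_rotvec(s['tool_rot']).as_matrix()
    print('slide cm',np.round(T.T@(np.array(p)-s['eef_pos'])/10,2),end=' ')
    y=np.degrees(np.arctan2(T[1,0],T[0,0]))
    if yaw is not None: print('turn z',np.round(np.radians(-((yaw-y+180)%360-180)),3),end=' ')
    print('| yaw',y.round(2),'tilt',np.round(T[:2,2],4),'pos',s['eef_pos'].round(1))
E
python3 - <<'E'
from h import *
f=cam('wrist');print(np.round(f['mount'],3),f['intrinsics'])
to([555,-150,400],173.8); to([143,-634,350])
E
```

```text
[[  -0.      -0.96    -0.279   70.496]
 [   1.      -0.       0.       0.411]
 [  -0.      -0.279    0.96  -142.941]
 [   0.       0.       0.       1.   ]] [[427.57474138   0.         321.63463541]
 [  0.         427.57474138 240.86137246]
 [  0.           0.           1.        ]]
slide cm [ 50.84 -38.15 -16.89] turn z -2.812 | yaw 12.7 tilt [-0.0003  0.0011] pos [ 142.9 -633.8  230.7]
slide cm [ 1.000e-02  1.000e-02 -1.193e+01] | yaw 12.7 tilt [-0.0003  0.0011] pos [ 142.9 -633.8  230.7]
```

arm_command([
  {"slide": [0, 0, -6], "rotation": [0, 0, 0], "gripper": 8.5},
  {"slide": [0, 0, -6], "rotation": [0, 0, 0], "gripper": 8.5},
  {"slide": [4.8, -3.6, -0.5], "rotation": [0, 0, 0], "gripper": 8.5},
  {"slide": [4.8, -3.6, -0.5], "rotation": [0, 0, 0], "gripper": 8.5},
  {"slide": [4.8, -3.6, -0.5], "rotation": [0, 0, 0], "gripper": 8.5},
  {"slide": [4.8, -3.6, -0.5], "rotation": [0, 0, 0], "gripper": 8.5},
  {"slide": [4.8, -3.6, -0.5], "rotation": [0, 0, 0], "gripper": 8.5},
  {"slide": [4.8, -3.6, -0.5], "rotation": [0, 0, 0], "gripper": 8.5},
  {"slide": [4.8, -3.6, -0.5], "rotation": [0, 0, 0], "gripper": 8.5},
  {"slide": [4.8, -3.6, -0.5], "rotation": [0, 0, 0], "gripper": 8.5},
])

```text
clock: 1.45
eef_pos: [455.1, -267.1, 391.6]
tool_rot: [3.122, 0.347, 0.0]
contact_force: [1.3, -1.2, -0.3]
grip_width: 84.8
finger_force: 0.0
```

arm_command([
  {"slide": [4.8, -3.6, 0], "rotation": [0, 0, 0], "gripper": 8.5},
  {"slide": [4.8, -3.6, 0], "rotation": [0, 0, 0], "gripper": 8.5},
  {"slide": [0, 0, 0], "rotation": [0, 0, -0.17], "gripper": 8.5},
  {"slide": [0, 0, 0], "rotation": [0, 0, -0.17], "gripper": 8.5},
  {"slide": [0, 0, 0], "rotation": [0, 0, -0.17], "gripper": 8.5},
  {"slide": [0, 0, 0], "rotation": [0, 0, -0.17], "gripper": 8.5},
  {"slide": [0, 0, 0], "rotation": [0, 0, -0.17], "gripper": 8.5},
  {"slide": [0, 0, 0], "rotation": [0, 0, -0.17], "gripper": 8.5},
  {"slide": [0, 0, 0], "rotation": [0, 0, -0.17], "gripper": 8.5},
])

```text
clock: 2.58
eef_pos: [531.9, -177.4, 391.1]
tool_rot: [-2.385, -2.044, 0.001]
contact_force: [-0.1, 0.3, -0.3]
grip_width: 85.0
finger_force: 0.0
```

```bash
python3 - <<'E'
from h import *
f=cam('wrist');save(f,'w1');np.savez('w1.npz',**{k:np.array(v) for k,v in f.items()})
to([555,-150,400],173.8); print(state()['clock'],state()['joint_positions'])
E
```

```text
slide cm [ 3.05  1.88 -0.9 ] turn z -1.611 | yaw 81.48 tilt [-0.0005  0.0001] pos [ 531.9 -177.3  391. ]
2.625 [ 7.08079956e-01  2.46128289e-01 -5.42946282e-01  1.58743560e+00
  1.29528619e-01  1.34463192e+00  6.68412371e-04]
```

View pics/w1.png

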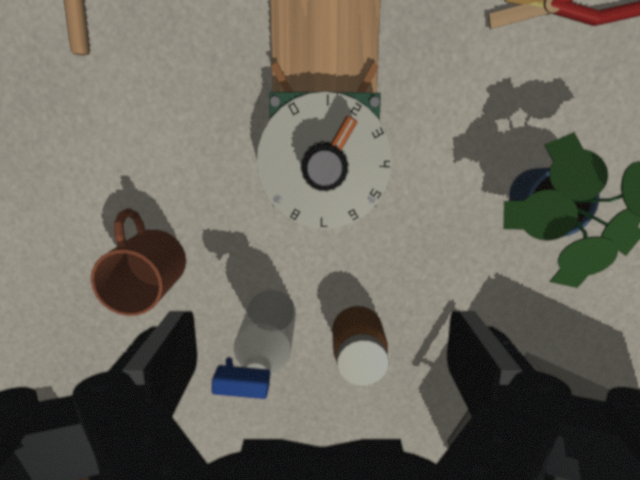

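The wrist view is nearly aligned with the press. Dial centre is at about (325,163), the wing at (345,132) points at 2, and the bed runs up at columns 272–380. The bottle (265,340) and jar (360,350) are beyond the bridge.

```bash
python3 - <<'E'
from h import *
f=dict(np.load('w1.npz'));C=cloud(f);hsv=cv2.cvtColor(f['image'],cv2.COLOR_RGB2HSV)
k=(abs(C[...,2]-56)<6);k[:80]=0;k[240:]=0;k[:,:240]=0;k[:,410:]=0
n,l,s,_=cv2.connectedComponentsWithStats(k.astype(np.uint8));k=(l==1+np.argmax(s[1:,4])).astype(np.uint8)
c=cv2.findContours(k,0,1)[0][0];P=np.array([ray(f,*q,56) for q in cv2.convexHull(c)[:,0].astype(float)])
(x,y),r=cv2.minEnclosingCircle(P[:,:2].astype(np.float32));print('dial',x,y,r,'z',np.median(C[k>0][:,2]))
# bed edges rows 5..60
L=[];Rr=[]
for v in range(4,56,2):
    m=np.where((abs(C[v,:,2]-16)<6)&(hsv[v,:,1]>70))[0];m=m[(m>255)&(m<400)]
    if len(m): L.append(ray(f,m[0]-.5,v,16)[:2]);Rr.append(ray(f,m[-1]+.5,v,16)[:2])
for E in (L,Rr):
    vx,vy,x0,y0=cv2.fitLine(np.array(E,np.float32),cv2.DIST_HUBER,0,.01,.01).ravel();print('edge ang',np.degrees(np.arctan2(vy,vx)),x0,y0)
m=(np.mean(L,0)+np.mean(Rr,0))/2;print('mid',m,'width',np.linalg.norm(np.mean(L,0)-np.mean(Rr,0)),'axis from dial',np.degrees(np.arctan2(m[1]-y,m[0]-x)))
E
```

```text
dial 539.1868896484375 -145.69064331054688 85.62611389160156 z 56.190357905361395
edge ang 80.5565 501.55148 -2.7430265
edge ang 80.44862 619.23834 -22.805006
mid [559.73560821 -16.81728972] width 119.40339087857636 axis from dial 80.94051149182972
```

arm_command([
  {"slide": [5.5, 0.8, 0], "rotation": [0, 0, 0], "gripper": 8.5},
  {"slide": [5.5, 0.8, 0], "rotation": [0, 0, 0], "gripper": 8.5},
  {"slide": [5.5, 0.8, 0], "rotation": [0, 0, 0], "gripper": 8.5},
  {"slide": [5.5, 0.8, 0], "rotation": [0, 0, 0], "gripper": 8.5},
  {"slide": [5.5, 0.8, 0], "rotation": [0, 0, 0], "gripper": 8.5},
  {"slide": [5.5, 0.8, 0], "rotation": [0, 0, 0], "gripper": 8.5},
  {"slide": [5.5, 0.8, 0], "rotation": [0, 0, 0], "gripper": 8.5},
  {"slide": [5.5, 0.8, 0], "rotation": [0, 0, 0], "gripper": 8.5},
])

```text
clock: 3.62
eef_pos: [665.5, 248.3, 390.9]
tool_rot: [2.394, 2.034, -0.001]
contact_force: [1.0, 0.1, 0.7]
grip_width: 85.0
finger_force: 0.0
```

arm_command([
  {"slide": [0, 0, 0], "rotation": [0, 0, -0.17], "gripper": 8.5},
  {"slide": [0, 0, 0], "rotation": [0, 0, -0.17], "gripper": 8.5},
  {"slide": [0, 0, 0], "rotation": [0, 0, -0.17], "gripper": 8.5},
  {"slide": [0, 0, 0], "rotation": [0, 0, -0.17], "gripper": 8.5},
  {"slide": [0, 0, 0], "rotation": [0, 0, -0.17], "gripper": 8.5},
  {"slide": [0, 0, 0], "rotation": [0, 0, -0.17], "gripper": 8.5},
  {"slide": [0, 0, 0], "rotation": [0, 0, -0.17], "gripper": 8.5},
  {"slide": [0, 0, 0], "rotation": [0, 0, -0.17], "gripper": 8.5},
  {"slide": [0, 0, 0], "rotation": [0, 0, -0.17], "gripper": 8.5},
  {"slide": [0, 0, 0], "rotation": [0, 0, -0.08], "gripper": 8.5},
])

```text
clock: 4.88
eef_pos: [665.0, 246.7, 390.7]
tool_rot: [-0.187, -3.135, 0.001]
contact_force: [0.1, -0.7, 0.8]
grip_width: 85.0
finger_force: 0.0
```

```bash
python3 - <<'E'
from h import *
to([450,288,250],173.8)
E
```

```text
slide cm [21.83  1.55 14.08] turn z -0.011 | yaw 173.16 tilt [-0.0009 -0.0004] pos [665.  246.7 390.7]
```

arm_command([
  {"slide": [5.5, 0.4, 3], "rotation": [0, 0, 0], "gripper": 8.5},
  {"slide": [5.5, 0.4, 3], "rotation": [0, 0, 0], "gripper": 8.5},
  {"slide": [5.5, 0.4, 4], "rotation": [0, 0, 0], "gripper": 8.5},
  {"slide": [5.5, 0.4, 4], "rotation": [0, 0, 0], "gripper": 8.5},
  {"slide": [0, 0, 0], "rotation": [0, 0, 0], "gripper": 8.5},
  {"slide": [0, 0, 0], "rotation": [0, 0, 0], "gripper": 8.5},
])

```text
clock: 5.62
eef_pos: [458.8, 287.2, 258.6]
tool_rot: [0.191, 3.135, 0.0]
contact_force: [0.5, -0.3, 0.7]
grip_width: 85.0
finger_force: 0.0
```

```bash
python3 - <<'E'
from h import *
f=cam('wrist');save(f,'w2');C=cloud(f)
for lo,hi in [(56,70),(40,55)]:
    k=((C[...,2]>lo)&(C[...,2]<hi)&(f['depth']>0)).astype(np.uint8)
    k[380:]=0
    n,l,s,_=cv2.connectedComponentsWithStats(k);i=1+np.argmax(s[1:,4]);P=C[l==i];print(s[i],np.median(P[:,2]))
    print(cv2.minAreaRect(P[:,:2].astype(np.float32)))
to([447,286,100],173.8)
E
```

```text
[  284   138    77   189 13530] 62.25665848294378
((484.81488037109375, 285.434814453125), (59.68171310424805, 160.0316162109375), 84.44625091552734)
[361 161   6 158 546] 48.08025998564443
((497.6245422363281, 318.3537292480469), (4.873733997344971, 141.34188842773438), 84.50196075439453)
slide cm [ 1.24 -0.3  15.89] turn z -0.014 | yaw 172.97 tilt [0.0016 0.0009] pos [459.5 287.3 258.9]
```

View pics/w2.png

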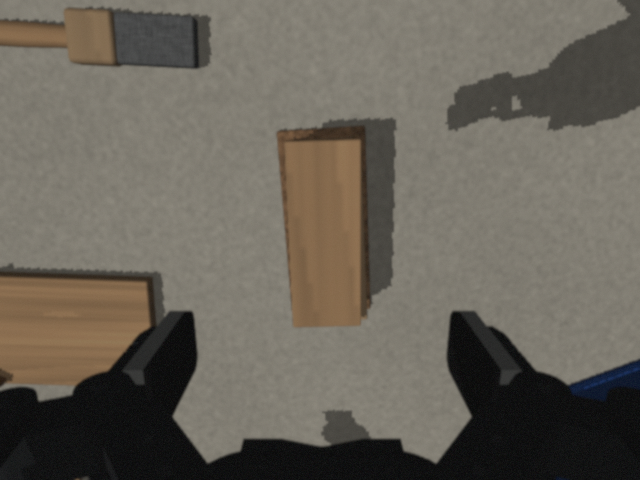

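The board on top is centred at (484.8, 285.4) with its axis at -5.55°. In the picture it is the pale board at (328,230). Going to a grasp point 45 mm towards the robot end.

arm_command([
  {"slide": [1.9, -0.4, 0], "rotation": [0, 0, -0.026], "gripper": 8.5},
  {"slide": [0, 0, 5], "rotation": [0, 0, 0], "gripper": 8.5},
  {"slide": [0, 0, 5], "rotation": [0, 0, 0], "gripper": 8.5},
  {"slide": [0, 0, 4], "rotation": [0, 0, 0], "gripper": 8.5},
  {"slide": [0, 0, 0], "rotation": [0, 0, 0], "gripper": 8.5},
  {"slide": [0, 0, 0], "rotation": [0, 0, 0], "gripper": 8.5},
])

```text
clock: 6.42
eef_pos: [440.0, 286.8, 119.8]
tool_rot: [0.149, 3.136, 0.003]
contact_force: [0.2, -0.2, -0.4]
grip_width: 84.7
finger_force: 0.0
```

```bash
python3 - <<'E'
from h import *
to([440,289.7,44],174.45)
E
```

```text
slide cm [0.04 0.28 7.58] turn z 0.002 | yaw 174.56 tilt [0.0019 0.002 ] pos [440.  286.8 119.8]
```

arm_command([
  {"slide": [0, 0.3, 2.5], "rotation": [0, 0, 0], "gripper": 8.5},
  {"slide": [0, 0, 2.5], "rotation": [0, 0, 0], "gripper": 8.5},
  {"slide": [0, 0, 1.5], "rotation": [0, 0, 0], "gripper": 8.5},
  {"slide": [0, 0, 1.0], "rotation": [0, 0, 0], "gripper": 8.5},
  {"slide": [0, 0, 0], "rotation": [0, 0, 0], "gripper": 8.5},
  {"slide": [0, 0, 0], "rotation": [0, 0, 0], "gripper": 8.5},
])

```text
clock: 7.18
eef_pos: [439.2, 289.0, 43.9]
tool_rot: [0.147, 3.137, 0.001]
contact_force: [0.3, -0.1, -0.0]
grip_width: 84.8
finger_force: 0.0
```

arm_command([
  {"slide": [0, 0, 0], "rotation": [0, 0, 0], "gripper": 5},
  {"slide": [0, 0, 0], "rotation": [0, 0, 0], "gripper": 5},
  {"slide": [0, 0, 0], "rotation": [0, 0, 0], "gripper": 5},
  {"slide": [0, 0, 0], "rotation": [0, 0, 0], "gripper": 5},
  {"slide": [0, 0, 0], "rotation": [0, 0, 0], "gripper": 5},
], grip_force=40)

```text
clock: 7.8
eef_pos: [439.2, 289.0, 44.0]
tool_rot: [0.147, 3.137, 0.001]
contact_force: [-0.6, -0.3, 5.7]
grip_width: 59.0
finger_force: 43.1
```

arm_command([
  {"slide": [0, 0, -0.5], "rotation": [0, 0, 0], "gripper": 5},
  {"slide": [0, 0, -1], "rotation": [0, 0, 0], "gripper": 5},
  {"slide": [0, 0, -3], "rotation": [0, 0, 0], "gripper": 5},
  {"slide": [0, 0, -5], "rotation": [0, 0, 0], "gripper": 5},
  {"slide": [0, 0, -5], "rotation": [0, 0, 0], "gripper": 5},
  {"slide": [0, 0, 0], "rotation": [0, 0, 0], "gripper": 5},
  {"slide": [0, 0, 0], "rotation": [0, 0, 0], "gripper": 5},
])

```text
clock: 8.68
eef_pos: [438.6, 287.9, 187.8]
tool_rot: [-0.148, -3.138, 0.002]
contact_force: [-0.5, -1.3, -0.9]
grip_width: 58.9
finger_force: 43.4
```

```bash
python3 - <<'E'
from h import *
f=cam('side');w=cam('wrist')
im=np.hstack([f['image'][200:440,180:500],w['image'][::2,::2]]);cv2.imwrite('pics/lift.png',im[...,::-1])
C=cloud(w);s=state()
k=((C[...,2]>s['eef_pos'][2]-25)&(C[...,2]<s['eef_pos'][2]+40)&(w['depth']>0)).astype(np.uint8);k[:,:210]=0;k[:,430:]=0
n,l,st,_=cv2.connectedComponentsWithStats(k);i=1+np.argmax(st[1:,4]);P=C[l==i];print(st[i],np.median(P[:,2]),np.percentile(P[:,2],[5,95]),cv2.minAreaRect(P[:,:2].astype(np.float32)))
A=np.c_[P[:,:2]-P[:,:2].mean(0),np.ones(len(P))];print('plane',np.linalg.lstsq(A,P[:,2],rcond=None)[0])
to([0,0,0],80.5)
E
```

```text
[  210   233   220   218 40805] 205.50735731643346 [203.83262483 212.52599676] ((442.30810546875, 286.5582275390625), (72.45687103271484, 77.83743286132812), 83.88531494140625)
plane [ 1.77540312e-02 -7.48629670e-03  2.05967389e+02]
slide cm [ 40.88 -32.73  18.82] turn z 1.643 | yaw 174.62 tilt [-0.002  -0.0014] pos [438.1 287.8 186.9]
```

View pics/lift.png

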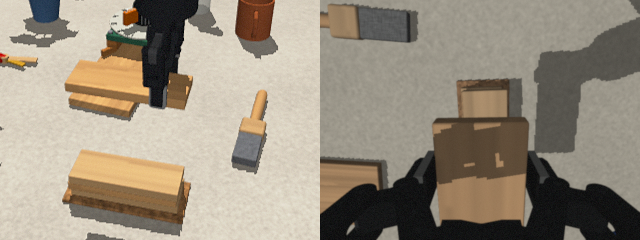

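The lifted board sits level in the grip and the three remaining boards are undisturbed. Turning to the press axis.

arm_command([
  {"slide": [0, 0, 0], "rotation": [0, 0, 0.165], "gripper": 5},
  {"slide": [0, 0, 0], "rotation": [0, 0, 0.165], "gripper": 5},
  {"slide": [0, 0, 0], "rotation": [0, 0, 0.165], "gripper": 5},
  {"slide": [0, 0, 0], "rotation": [0, 0, 0.165], "gripper": 5},
  {"slide": [0, 0, 0], "rotation": [0, 0, 0.165], "gripper": 5},
  {"slide": [0, 0, 0], "rotation": [0, 0, 0.165], "gripper": 5},
  {"slide": [0, 0, 0], "rotation": [0, 0, 0.165], "gripper": 5},
  {"slide": [0, 0, 0], "rotation": [0, 0, 0.165], "gripper": 5},
  {"slide": [0, 0, 0], "rotation": [0, 0, 0.165], "gripper": 5},
  {"slide": [0, 0, 0], "rotation": [0, 0, 0.158], "gripper": 5},
])

```text
clock: 10.02
eef_pos: [438.0, 288.2, 186.7]
tool_rot: [-2.402, -2.023, 0.004]
contact_force: [-0.0, -0.5, -1.1]
grip_width: 59.1
finger_force: 43.5
```

```bash
python3 - <<'E'
from h import *
to([572.7,60.4,100],80.5)
E
```

```text
slide cm [-20.15  17.17   8.66] turn z -0.005 | yaw 80.21 tilt [-0.0025 -0.0013] pos [438.  288.2 186.7]
```

arm_command([
  {"slide": [-4, 3.4, 0], "rotation": [0, 0, 0], "gripper": 5},
  {"slide": [-4, 3.4, 0], "rotation": [0, 0, 0], "gripper": 5},
  {"slide": [-4, 3.4, 0], "rotation": [0, 0, 0], "gripper": 5},
  {"slide": [-4, 3.4, 2], "rotation": [0, 0, 0], "gripper": 5},
  {"slide": [-4.2, 3.6, 2], "rotation": [0, 0, -0.005], "gripper": 5},
  {"slide": [0, 0, 3], "rotation": [0, 0, 0], "gripper": 5},
  {"slide": [0, 0, 0], "rotation": [0, 0, 0], "gripper": 5},
  {"slide": [0, 0, 0], "rotation": [0, 0, 0], "gripper": 5},
])

```text
clock: 11.02
eef_pos: [574.7, 62.3, 118.3]
tool_rot: [-2.39, -2.037, -0.0]
contact_force: [-0.3, 0.2, -0.6]
grip_width: 59.0
finger_force: 43.7
```

```bash
python3 - <<'E'
from h import *
to([572.7,60.4,12.5],80.5)
w=cam('wrist');C=cloud(w);np.savez('w3.npz',**{k:np.array(v) for k,v in w.items()})
save(w,'w3')
hsv=cv2.cvtColor(w['image'],cv2.COLOR_RGB2HSV)
# green plate front edge, z 38-52
k=((C[...,2]>44)&(C[...,2]<56)&(hsv[...,0]>60)&(hsv[...,0]<95)&(hsv[...,1]>80)).astype(np.uint8)
n,l,st,_=cv2.connectedComponentsWithStats(k)
for i in np.argsort(-st[1:,4])[:3]+1: P=C[l==i];print('green',st[i],P.mean(0),P.min(0),P.max(0))
E
```

```text
slide cm [-0.23 -0.16 10.58] turn z 0.007 | yaw 80.89 tilt [-0.0005  0.0007] pos [574.7  62.3 118.3]
```

View pics/w3.png

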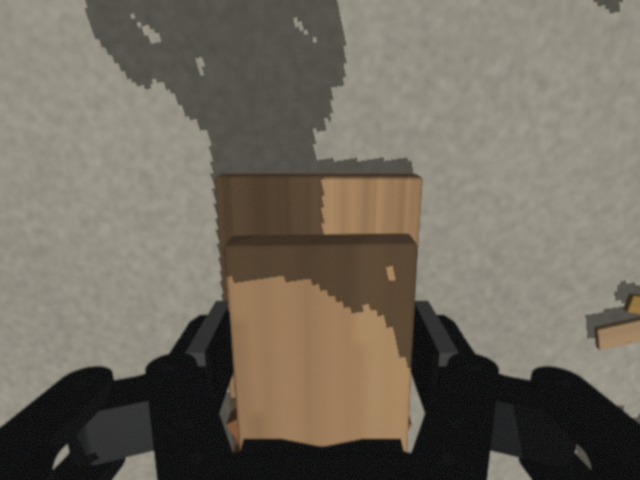

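The held board (columns 228–415) is over the bed, and the bed's open end shows at row 175, columns 216–421. Measuring those corners.

```bash
python3 - <<'E'
from h import *
w=dict(np.load('w3.npz'))
a,b=ray(w,216,175,16),ray(w,421,175.5,16);m=(a+b)/2;print(a,b,np.linalg.norm(a-b),'end mid',m)
u=np.array([-np.cos(np.radians(80.5)),-np.sin(np.radians(80.5)),0]);c=m+155*u;print('press c',c)
T=R.from_rotvec(state()['tool_rot']).as_matrix();v=np.array([-u[1],u[0],0])
zt=state()['eef_pos'][2]+18.5
for p in [(228,238),(415,238)]:
    q=ray(w,*p,zt);print('board rear',q,'press xy',(q-c)@u,(q-c)@v)
print('tcp press',(state()['eef_pos']-c)@u,(state()['eef_pos']-c)@v)
E
```

```text
[521.06166815 109.74076979  16.        ] [636.77473361  90.87704808  16.        ] 117.2405796429708 end mid [578.91820088 100.30890894  16.        ]
press c [553.33582197 -52.5653593   16.        ]
board rear [552.42481691 101.5543508  137.44769768] press xy -151.85569178298735 -26.33560034173442
board rear [608.00581055  92.63531867 137.44769768] press xy -152.23248874126008 29.955198305383856
tcp press -116.95294924116102 2.5794154894388517
```

arm_command([
  {"slide": [-0.2, -0.2, 3], "rotation": [0, 0, 0.007], "gripper": 5},
  {"slide": [0, 0, 3], "rotation": [0, 0, 0], "gripper": 5},
  {"slide": [0, 0, 2], "rotation": [0, 0, 0], "gripper": 5},
  {"slide": [0, 0, 1.5], "rotation": [0, 0, 0], "gripper": 5},
  {"slide": [0, 0, 0.7], "rotation": [0, 0, 0], "gripper": 5},
  {"slide": [0, 0, 0.3], "rotation": [0, 0, 0], "gripper": 5},
  {"slide": [0, 0, 0], "rotation": [0, 0, 0], "gripper": 5},
  {"slide": [0, 0, 0], "rotation": [0, 0, 0], "gripper": 5},
])

```text
clock: 12.08
eef_pos: [573.2, 59.3, 13.7]
tool_rot: [2.4, 2.027, 0.001]
contact_force: [-0.6, -0.0, -1.7]
grip_width: 59.1
finger_force: 43.7
```

arm_command([
  {"slide": [0, 0, 0.15], "rotation": [0, 0, 0], "gripper": 5},
  {"slide": [0, 0, 0], "rotation": [0, 0, 0], "gripper": 5},
  {"slide": [0, 0, 0.05], "rotation": [0, 0, 0], "gripper": 5},
  {"slide": [0, 0, 0], "rotation": [0, 0, 0], "gripper": 5},
])

```text
clock: 12.58
eef_pos: [573.1, 59.3, 12.0]
tool_rot: [2.399, 2.027, 0.001]
contact_force: [-1.1, -0.8, 6.3]
grip_width: 58.9
finger_force: 44.6
```

```bash
python3 - <<'E'
from h import *
c=np.array([553.5,-52.8]);u=-np.array([np.cos(np.radians(80.5)),np.sin(np.radians(80.5))])
to([*(c-25*u),12],80.5)
E
```

```text
slide cm [-8.88 -0.07  0.  ] turn z -0.002 | yaw 80.37 tilt [ 0.0009 -0.0004] pos [573.1  59.3  12. ]
```

Board is on the bed (6 N contact). Easing off slightly and sliding it in along the press axis.

arm_command([
  {"slide": [0, -0.07, -0.05], "rotation": [0, 0, -0.002], "gripper": 5},
  {"slide": [-1.3, 0, 0], "rotation": [0, 0, 0], "gripper": 5},
  {"slide": [-1.5, 0, 0], "rotation": [0, 0, 0], "gripper": 5},
  {"slide": [-1.5, 0, 0], "rotation": [0, 0, 0], "gripper": 5},
  {"slide": [-1.5, 0, 0], "rotation": [0, 0, 0], "gripper": 5},
  {"slide": [-1.5, 0, 0], "rotation": [0, 0, 0], "gripper": 5},
  {"slide": [-1.3, 0, 0], "rotation": [0, 0, 0], "gripper": 5},
  {"slide": [0, 0, 0], "rotation": [0, 0, 0], "gripper": 5},
  {"slide": [0, 0, 0], "rotation": [0, 0, 0], "gripper": 5},
])

```text
clock: 13.7
eef_pos: [557.8, -28.2, 12.0]
tool_rot: [2.399, 2.026, -0.002]
contact_force: [-0.4, -0.2, 6.6]
grip_width: 59.1
finger_force: 44.7
```

arm_command([
  {"slide": [0, 0, 0], "rotation": [0, 0, 0], "gripper": 8.5},
  {"slide": [0, 0, 0], "rotation": [0, 0, 0], "gripper": 8.5},
  {"slide": [0, 0, 0], "rotation": [0, 0, 0], "gripper": 8.5},
  {"slide": [0, 0, -3], "rotation": [0, 0, 0], "gripper": 8.5},
  {"slide": [0, 0, -3], "rotation": [0, 0, 0], "gripper": 8.5},
  {"slide": [3.5, 0, 0], "rotation": [0, 0, 0], "gripper": 0},
  {"slide": [3.5, 0, 0], "rotation": [0, 0, 0], "gripper": 0},
  {"slide": [0, 0, 0], "rotation": [0, 0, 0], "gripper": 0},
  {"slide": [0, 0, 0], "rotation": [0, 0, 0], "gripper": 0},
  {"slide": [0, 0, 0], "rotation": [0, 0, 0], "gripper": 0},
])

```text
clock: 14.95
eef_pos: [569.1, 42.2, 71.3]
tool_rot: [2.4, 2.027, -0.002]
contact_force: [0.5, -0.4, -0.2]
grip_width: 0.1
finger_force: 0.0
```

```bash
python3 - <<'E'
from h import *
c=np.array([553.5,-52.8]);u=-np.array([np.cos(np.radians(80.5)),np.sin(np.radians(80.5))]);v=np.array([-u[1],u[0]])
print(state()['grip_width']);to([*(c-92*u),22],80.5)
w=cam('wrist');C=cloud(w);hsv=cv2.cvtColor(w['image'],cv2.COLOR_RGB2HSV)
k=((abs(C[...,2]-30)<4)&(w['depth']>0)&(hsv[...,1]>60)).astype(np.uint8)
n,l,st,_=cv2.connectedComponentsWithStats(k);i=1+np.argmax(st[1:,4]);P=C[l==i][:,:2]-c
print('board top press x',(P@u).min(),(P@u).max(),'y',np.percentile(P@v,[1,99]),st[i])
E
```

```text
0.10194724343348148
slide cm [-0.42  0.03  4.93] turn z -0.002 | yaw 80.39 tilt [-0.0008 -0.0009] pos [569.1  42.2  71.3]
board top press x -23.997413150223267 -1.4709416896248055 y [-4.5068461   3.29932287] [313 411  18  35 497]
```

arm_command([
  {"slide": [0, 0, 2.5], "rotation": [0, 0, 0], "gripper": 0},
  {"slide": [0, 0, 2.4], "rotation": [0, 0, 0], "gripper": 0},
  {"slide": [-1, 0, 0], "rotation": [0, 0, 0], "gripper": 0},
  {"slide": [-1, 0, 0], "rotation": [0, 0, 0], "gripper": 0},
  {"slide": [-1, 0, 0], "rotation": [0, 0, 0], "gripper": 0},
  {"slide": [-1, 0, 0], "rotation": [0, 0, 0], "gripper": 0},
  {"slide": [-1, 0, 0], "rotation": [0, 0, 0], "gripper": 0},
  {"slide": [0, 0, 0], "rotation": [0, 0, 0], "gripper": 0},
])

```text
clock: 16.0
eef_pos: [561.0, -7.1, 22.8]
tool_rot: [2.399, 2.027, -0.001]
contact_force: [0.5, -0.3, -0.5]
grip_width: 0.1
finger_force: 0.0
```

arm_command([
  {"slide": [-0.4, 0, 0], "rotation": [0, 0, 0], "gripper": 0},
  {"slide": [-0.2, 0, 0], "rotation": [0, 0, 0], "gripper": 0},
  {"slide": [0, 0, 0], "rotation": [0, 0, 0], "gripper": 0},
])

```text
clock: 16.38
eef_pos: [560.1, -11.5, 22.6]
tool_rot: [-2.398, -2.03, 0.0]
contact_force: [0.8, 1.1, -0.4]
grip_width: 0.2
finger_force: 0.3
```

arm_command([
  {"slide": [-0.3, 0, 0], "rotation": [0, 0, 0], "gripper": 0},
  {"slide": [-0.1, 0, 0], "rotation": [0, 0, 0], "gripper": 0},
  {"slide": [0, 0, 0], "rotation": [0, 0, 0], "gripper": 0},
])

```text
clock: 16.75
eef_pos: [559.4, -15.8, 22.6]
tool_rot: [2.398, 2.029, -0.0]
contact_force: [0.6, 0.4, 0.8]
grip_width: -0.0
finger_force: 0.2
```

arm_command([
  {"slide": [-0.2, 0, 0], "rotation": [0, 0, 0], "gripper": 0},
  {"slide": [0, 0, 0], "rotation": [0, 0, 0], "gripper": 0},
])

```text
clock: 17.0
eef_pos: [559.1, -16.9, 22.6]
tool_rot: [-2.397, -2.03, -0.001]
contact_force: [0.5, 3.0, 0.1]
grip_width: 0.2
finger_force: 1.5
```

arm_command([
  {"slide": [-0.2, 0, 0], "rotation": [0, 0, 0], "gripper": 0},
  {"slide": [0, 0, 0], "rotation": [0, 0, 0], "gripper": 0},
])

```text
clock: 17.25
eef_pos: [558.8, -17.0, 22.7]
tool_rot: [-2.395, -2.03, -0.004]
contact_force: [0.4, 7.1, -1.0]
grip_width: 0.2
finger_force: 3.5
```

arm_command([
  {"slide": [-0.3, 0, 0], "rotation": [0, 0, 0], "gripper": 0},
  {"slide": [0, 0, 0], "rotation": [0, 0, 0], "gripper": 0},
  {"slide": [0, 0, 0], "rotation": [0, 0, 0], "gripper": 0},
])

```text
clock: 17.62
eef_pos: [558.7, -17.1, 22.9]
tool_rot: [-2.392, -2.031, -0.008]
contact_force: [1.0, 11.8, 0.7]
grip_width: 0.1
finger_force: 6.1
```

arm_command([
  {"slide": [1.5, 0, 0], "rotation": [0, 0, 0], "gripper": 0},
  {"slide": [1.5, 0, 0], "rotation": [0, 0, 0], "gripper": 0},
  {"slide": [2, 0, 0], "rotation": [0, 0, 0], "gripper": 0},
  {"slide": [0, 0, -6], "rotation": [0, 0, 0], "gripper": 0},
  {"slide": [0, 0, -6], "rotation": [0, 0, 0], "gripper": 0},
  {"slide": [0, 0, -6], "rotation": [0, 0, 0], "gripper": 0},
  {"slide": [0, 0, 0], "rotation": [0, 0, 0], "gripper": 0},
  {"slide": [0, 0, 0], "rotation": [0, 0, 0], "gripper": 0},
])

```text
clock: 18.62
eef_pos: [566.3, 27.1, 202.4]
tool_rot: [2.398, 2.03, -0.001]
contact_force: [0.2, -0.5, -0.8]
grip_width: -0.1
finger_force: 0.0
```

```bash
python3 - <<'E'
from h import *
f=dict(cam('side'));g=cam('scene');w=cam('wrist')
c=np.array([553.5,-52.8]);u=-np.array([np.cos(np.radians(80.5)),np.sin(np.radians(80.5))]);v=np.array([-u[1],u[0]])
im=np.hstack([cv2.resize(f['image'][180:330,230:390],(384,360)),cv2.resize(g['image'][220:320,250:410],None,fx=2.4,fy=3.6)[:360]]);cv2.imwrite('pics/home.png',im[...,::-1])
for n,F in (('side',f),('w',w)):
    C=cloud(F);hsv=cv2.cvtColor(F['image'],cv2.COLOR_RGB2HSV);P=C-np.array([*c,0]);px=P[...,:2]@u;py=P[...,:2]@v
    k=(abs(C[...,2]-30)<4)&(abs(px)<60)&(abs(py)<26)&(F['depth']>0)
    if k.sum()>20: print(n,k.sum(),'rear x',np.percentile(px[k],[1,5,50]),'y',py[k].min(),py[k].max())
to([0,0,0])
E
```

```text
side 487 rear x [-27.29114776 -24.83094449   5.83439226] y -25.585794508888497 25.986345611066742
w 1213 rear x [-25.43415174 -25.11227593 -18.91825476] y -25.99650059408463 25.789869709899776
slide cm [-11.98 -55.28  20.27] | yaw 80.5 tilt [-0.0031 -0.    ] pos [565.6  26.9 201. ]
```

View pics/home.png

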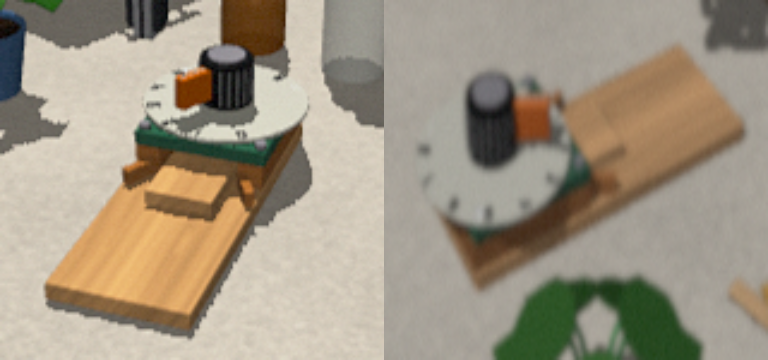

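The board is home: rear edge at press x = -25 in both measurements, and it sits square in the tunnel mouth. Next is the sleeve, with the wing still at 2.

```bash
cat >> h.py <<'E'
c=np.array([553.5,-52.8]);u=-np.array([np.cos(np.radians(80.5)),np.sin(np.radians(80.5))]);D=c+105*u
def fin(th,z=68,s=17,r=48):
    a=np.radians(th);p=D+r*np.array([np.cos(a),np.sin(a)])+s*np.array([-np.sin(a),np.cos(a)])
    to([*p,z],th+90); q=state()['eef_pos'][:2]-D
    print('rel',q,'r,ang',np.hypot(*q),np.degrees(np.arctan2(q[1],q[0])))
E
python3 -c "
from h import *
fin(72,160)"
```

```text
slide cm [-13.56  -0.84   4.11] turn z -1.422 | yaw 80.5 tilt [-0.0031 -0.    ] pos [565.6  26.9 201. ]
rel [ 29.44760182 183.29517534] r,ang 185.6455831848524 80.87303872447362
```

arm_command([
  {"slide": [-4.5, -0.3, 1], "rotation": [0, 0, 0], "gripper": 0},
  {"slide": [-4.5, -0.3, 1], "rotation": [0, 0, 0], "gripper": 0},
  {"slide": [-4.5, -0.3, 2], "rotation": [0, 0, -0.142], "gripper": 0},
  {"slide": [0, 0, 0], "rotation": [0, 0, -0.16], "gripper": 0},
  {"slide": [0, 0, 0], "rotation": [0, 0, -0.16], "gripper": 0},
  {"slide": [0, 0, 0], "rotation": [0, 0, -0.16], "gripper": 0},
  {"slide": [0, 0, 0], "rotation": [0, 0, -0.16], "gripper": 0},
  {"slide": [0, 0, 0], "rotation": [0, 0, -0.16], "gripper": 0},
  {"slide": [0, 0, 0], "rotation": [0, 0, -0.16], "gripper": 0},
  {"slide": [0, 0, 0], "rotation": [0, 0, -0.16], "gripper": 0},
])

```text
clock: 20.02
eef_pos: [534.7, -104.5, 161.3]
tool_rot: [-0.73, -3.053, -0.001]
contact_force: [0.4, 0.3, -0.3]
grip_width: 0.1
finger_force: 0.0
```

arm_command([
  {"slide": [0, 0, 0], "rotation": [0, 0, -0.16], "gripper": 0},
  {"slide": [0, 0, 0], "rotation": [0, 0, 0], "gripper": 0},
])

```text
clock: 20.27
eef_pos: [534.8, -104.6, 161.4]
tool_rot: [-0.495, -3.1, -0.002]
contact_force: [-0.6, 0.0, 0.5]
grip_width: 0.3
finger_force: 0.0
```

```bash
python3 -c "
from h import *
fin(72,68);print(state()['joint_positions'])"
```

```text
slide cm [-0.06 -0.09  9.34] turn z -0.002 | yaw 161.86 tilt [-0.0021  0.0017] pos [ 534.8 -104.6  161.4]
rel [-1.41340972 51.78783716] r,ang 51.807121177977436 91.56334610312096
[ 0.79360704  0.54296653 -0.85569329  1.87997694  0.49821727  0.94961494
  0.96199669]
```

arm_command([
  {"slide": [-0.05, -0.1, 3], "rotation": [0, 0, 0], "gripper": 0},
  {"slide": [0, 0, 3], "rotation": [0, 0, 0], "gripper": 0},
  {"slide": [0, 0, 2.3], "rotation": [0, 0, 0], "gripper": 0},
  {"slide": [0, 0, 1], "rotation": [0, 0, 0], "gripper": 0},
  {"slide": [-0.69, 0.19, 0], "rotation": [0, 0, 0.14], "gripper": 0},
  {"slide": [-0.69, 0.19, 0], "rotation": [0, 0, 0.14], "gripper": 0},
  {"slide": [-0.69, 0.19, 0], "rotation": [0, 0, 0.14], "gripper": 0},
  {"slide": [-0.69, 0.19, 0], "rotation": [0, 0, 0.14], "gripper": 0},
  {"slide": [-0.69, 0.19, 0], "rotation": [0, 0, 0.14], "gripper": 0},
  {"slide": [0, 0, 0], "rotation": [0, 0, 0], "gripper": 0},
])

```text
clock: 21.52
eef_pos: [563.8, -111.4, 69.6]
tool_rot: [-1.52, -2.736, 0.002]
contact_force: [-15.7, 10.0, 13.5]
grip_width: -0.1
finger_force: 9.0
```

```bash
python3 -c "
from h import *
fin(72-40.1,68)"
```

```text
slide cm [-0.66  0.08  0.16] turn z -0.0 | yaw 121.89 tilt [-0.0113  0.0044] pos [ 563.8 -111.4   69.6]
rel [27.64000646 44.99709   ] r,ang 52.80821968225076 58.43917098978183
```

```bash
python3 - <<'E'
from h import *
f=cam('side');g=cam('scene');w=cam('wrist')
a=cv2.resize(f['image'][120:280,240:400],(400,400));b=cv2.resize(g['image'][180:300,240:360],(400,400))
cv2.imwrite('pics/jam.png',np.hstack([a,b])[...,::-1]);print(state()['contact_force'],state()['ft_torque'],state()['clock'])
E
```

```text
[-0.47240255  0.00711771 -0.23931724] [0.16469852 0.24646896 0.02298466] 21.675
```

View pics/jam.png

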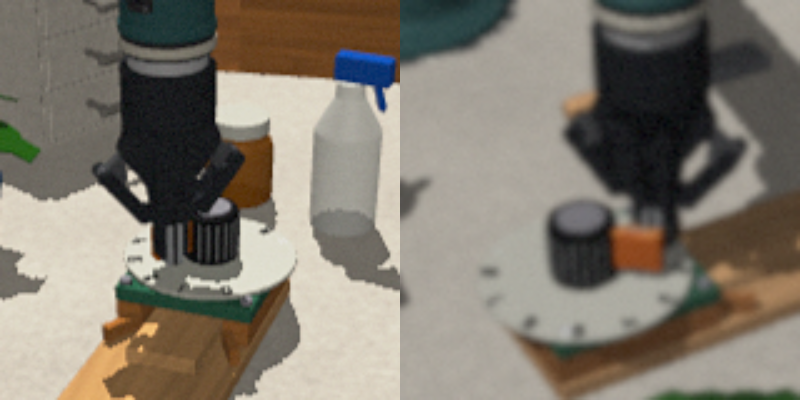

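The side view shows the finger behind the wing, which has snapped to about 3, and the force is back to zero. The gripper's knuckles are near the sleeve top, so I'll raise by about 10 mm before going on.

arm_command([
  {"slide": [0, 0, -0.5], "rotation": [0, 0, 0], "gripper": 0},
  {"slide": [0, 0, -0.5], "rotation": [0, 0, 0], "gripper": 0},
  {"slide": [0, 0, 0], "rotation": [0, 0, 0], "gripper": 0},
])

```text
clock: 22.05
eef_pos: [569.6, -117.7, 80.4]
tool_rot: [1.527, 2.743, 0.001]
contact_force: [0.3, -0.9, -0.4]
grip_width: 0.1
finger_force: 0.0
```

```bash
python3 -c "
from h import *
fin(72-40.1,80);print(state()['contact_force'])"
```

```text
slide cm [ 0.18 -0.08  0.04] turn z -0.002 | yaw 121.78 tilt [ 0.0017 -0.0005] pos [ 569.6 -117.7   80.4]
rel [33.40166632 38.6519983 ] r,ang 51.08471674884641 49.16760397541394
[ 0.33924359 -0.85534544 -0.42311708]
```

arm_command([
  {"slide": [-0.69, 0.19, 0], "rotation": [0, 0, 0.14], "gripper": 0},
  {"slide": [-0.69, 0.19, 0], "rotation": [0, 0, 0.14], "gripper": 0},
  {"slide": [-0.69, 0.19, 0], "rotation": [0, 0, 0.14], "gripper": 0},
  {"slide": [-0.69, 0.19, 0], "rotation": [0, 0, 0.14], "gripper": 0},
])

```text
clock: 22.55
eef_pos: [582.8, -130.8, 79.6]
tool_rot: [-2.218, -2.208, -0.005]
contact_force: [-9.8, 24.3, 12.0]
grip_width: 0.3
finger_force: 12.5
```

arm_command([
  {"slide": [-0.69, 0.19, 0], "rotation": [0, 0, 0.14], "gripper": 0},
  {"slide": [-0.69, 0.19, 0], "rotation": [0, 0, 0.14], "gripper": 0},
  {"slide": [0, 0, 0], "rotation": [0, 0, 0], "gripper": 0},
])

```text
clock: 22.92
eef_pos: [587.9, -150.8, 79.6]
tool_rot: [-2.51, -1.883, -0.003]
contact_force: [-1.5, 6.5, 2.3]
grip_width: 0.2
finger_force: 3.1
```

```bash
python3 -c "
from h import *
fin(31.8-48.1,80);print(state()['contact_force'])"
```

```text
slide cm [-0.29 -0.01 -0.04] turn z 0.001 | yaw 73.75 tilt [-0.0006  0.0038] pos [ 587.9 -150.8   79.6]
rel [51.76109367  5.58473203] r,ang 52.06150256488859 6.158071569174255
[-1.49161082  6.48108253  2.29538566]
```

arm_command([
  {"slide": [-0.34, 0.11, 0], "rotation": [0, 0, 0.07], "gripper": 0},
  {"slide": [-0.34, 0.11, 0], "rotation": [0, 0, 0.07], "gripper": 0},
  {"slide": [-0.34, 0.11, 0], "rotation": [0, 0, 0.07], "gripper": 0},
  {"slide": [-0.34, 0.11, 0], "rotation": [0, 0, 0.07], "gripper": 0},
  {"slide": [-0.34, 0.11, 0], "rotation": [0, 0, 0.07], "gripper": 0},
  {"slide": [-0.34, 0.11, 0], "rotation": [0, 0, 0.07], "gripper": 0},
  {"slide": [-0.34, 0.11, 0], "rotation": [0, 0, 0.07], "gripper": 0},
  {"slide": [-0.34, 0.11, 0], "rotation": [0, 0, 0.07], "gripper": 0},
  {"slide": [0, 0, 0], "rotation": [0, 0, 0], "gripper": 0},
])

```text
clock: 24.05
eef_pos: [584.0, -177.9, 79.9]
tool_rot: [-2.933, -1.118, -0.008]
contact_force: [3.6, 7.1, -1.1]
grip_width: 0.2
finger_force: 4.0
```

```bash
python3 -c "
from h import *
fin(-16.3-32.1,80);print(state()['contact_force'])"
```

```text
slide cm [-0.45  0.01 -0.02] turn z 0.002 | yaw 41.73 tilt [0.0039 0.004 ] pos [ 584.  -177.9   79.9]
rel [ 47.86297    -21.58962298] r,ang 52.50691114196719 -24.27878013818179
[ 3.61956687  7.13580612 -1.05992567]
```

arm_command([
  {"slide": [-0.34, 0.11, 0], "rotation": [0, 0, 0.07], "gripper": 0},
  {"slide": [-0.34, 0.11, 0], "rotation": [0, 0, 0.07], "gripper": 0},
  {"slide": [-0.34, 0.11, 0], "rotation": [0, 0, 0.07], "gripper": 0},
  {"slide": [-0.34, 0.11, 0], "rotation": [0, 0, 0.07], "gripper": 0},
  {"slide": [0, 0, 0], "rotation": [0, 0, 0], "gripper": 0},
  {"slide": [0, 0, 0], "rotation": [0, 0, 0], "gripper": 0},
  {"slide": [0, 0, 0], "rotation": [0, 0, 0], "gripper": 0},
])

```text
clock: 24.92
eef_pos: [572.8, -194.2, 79.5]
tool_rot: [3.064, 0.694, -0.001]
contact_force: [-0.6, 0.4, 0.0]
grip_width: -0.2
finger_force: 0.0
```

```bash
python3 -c "
from h import *
fin(-64.4,80);print(state()['contact_force'])"
```

```text
slide cm [ 0.03 -0.19 -0.05] turn z -0.001 | yaw 25.52 tilt [-0.0007 -0.0005] pos [ 572.8 -194.2   79.5]
rel [ 36.59884702 -37.85137411] r,ang 52.65170581835984 -45.96383523915587
[-0.5712503   0.42669168  0.02267534]
```

Zero force now, so the wing has snapped ahead. Backing off and lifting to look.

arm_command([
  {"slide": [1, 0, 0], "rotation": [0, 0, 0], "gripper": 0},
  {"slide": [0.8, 0, -2], "rotation": [0, 0, 0], "gripper": 0},
  {"slide": [0, 0, -5], "rotation": [0, 0, 0], "gripper": 0},
  {"slide": [0, 0, -6], "rotation": [0, 0, 0], "gripper": 0},
  {"slide": [0, 0, -6], "rotation": [0, 0, 0], "gripper": 0},
  {"slide": [4, 0, -6], "rotation": [0, 0, 0], "gripper": 0},
  {"slide": [0, 0, 0], "rotation": [0, 0, 0], "gripper": 0},
  {"slide": [0, 0, 0], "rotation": [0, 0, 0], "gripper": 0},
])

```text
clock: 25.92
eef_pos: [620.6, -170.3, 321.0]
tool_rot: [-3.063, -0.696, 0.002]
contact_force: [-0.3, 0.0, -0.3]
grip_width: -0.1
finger_force: 0.0
```

```bash
python3 - <<'E'
from h import *
w=cam('wrist');g=cam('scene');f=cam('side')
cv2.imwrite('pics/end.png',np.hstack([cv2.resize(w['image'],(400,300)),cv2.resize(f['image'][140:440,180:580],(400,300))])[...,::-1])
v=np.array([-u[1],u[0]])
for n,F in (('w',w),('side',f),('scene',g)):
    C=cloud(F);hsv=cv2.cvtColor(F['image'],cv2.COLOR_RGB2HSV)
    q=C[...,:2]-D;m=(hsv[...,0]<15)&(hsv[...,1]>150)&(C[...,2]>63)&(C[...,2]<100)&(np.hypot(q[...,0],q[...,1])<65)
    if m.sum()>5: a=q[m].mean(0);print(n,m.sum(),'wing ang',np.degrees(np.arctan2(a[1],a[0])),'want -69.5')
    px=(C[...,:2]-c)@u;py=(C[...,:2]-c)@v;k=(abs(C[...,2]-30)<4)&(abs(px)<60)&(abs(py)<26)&(F['depth']>0)
    if k.sum()>20: print(n,'rear x',np.percentile(px[k],[1,5]))
E
```

```text
w 422 wing ang -60.639979445811896 want -69.5
w rear x [-24.31954997 -22.21855167]
side 15 wing ang -67.83565879848102 want -69.5
side rear x [-26.57220398 -24.88118219]
scene 132 wing ang -60.54655553779929 want -69.5
scene rear x [-22.76861837 -21.56859969]
```

View pics/end.png

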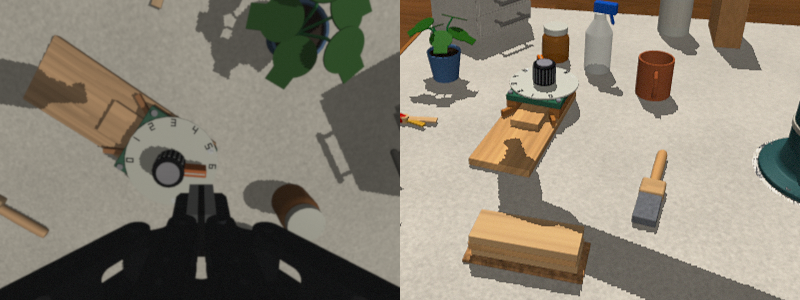

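Wing at (195,171) points at the 6 in the wrist view, the board sits in the mouth, and the stack, bottle and jar are undisturbed. The averaged wing angle could be skewed by the lit side, so I'll check its top face only, against the first picture as reference.

```bash
python3 - <<'E'
from h import *
w=cam('wrist');np.savez('w5.npz',**{k:np.array(v) for k,v in w.items()})
for n in ('w1','w5'):
    F=dict(np.load(n+'.npz'));C=cloud(F);hsv=cv2.cvtColor(F['image'],cv2.COLOR_RGB2HSV);q=C[...,:2]-D;r=np.hypot(q[...,0],q[...,1])
    m=(hsv[...,0]<18)&(hsv[...,1]>110)&(abs(C[...,2]-95)<4)&(r<65)&(r>20)
    k=(abs(C[...,2]-100)<3)&(r<35)&(hsv[...,1]<100)
    s=q[k].mean(0);a=q[m].mean(0)-s;L=cv2.minAreaRect(q[m].astype(np.float32))
    vx,vy=cv2.fitLine(q[m].astype(np.float32),2,0,.01,.01).ravel()[:2]
    print(n,m.sum(),'sleeve off',s,'ang',np.degrees(np.arctan2(a[1],a[0])),'line',np.degrees(np.arctan2(vy,vx)),L)
E
```

```text
w1 288 sleeve off [1.31075178 0.27056271] ang 51.32359264013728 line 50.738014 ((25.426483154296875, 29.72037124633789), (33.24514389038086, 11.662229537963867), 50.676395416259766)
w5 337 sleeve off [ 3.09728014 -0.03356912] ang -68.6406682054161 line -70.80002 ((16.55782699584961, -36.229942321777344), (12.596135139465332, 32.85388946533203), 20.60127830505371)
```

The wing's top face reads -69 to -70.8° against -69.5° for numeral 6, so it is seated in the notch. Handing in.

```bash
python3 -c "
from plant import *
print(hand_in())"
```

```text
the job is handed in; nothing more can be done
None
```

The job is handed in: the top board is fully home against the stop and the orange wing is seated at 6, with the other boards, spray bottle and jar left in place; robot clock about 26 s of the 61 s allowed.

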